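# Sweep the reagent bottles home with a straightedge

### The job

Take the straightedge by its handle and, without touching the bottles with the gripper, push the three reagent bottles together into the rack until all three at once press firmly on the sprung pads inside (pads pushed in about half of their travel); feel for the pads, since the stop bar's depth changes, and hold that press for about half a second without ramming or tipping a bottle. Then ease off slowly so that each bottle stays standing in the rack and still touches its pad, and leave the straightedge standing on the bench a hand's breadth (6 cm or more) back from the bottles. Do not disturb the flask, the small beaker or the timer.

Things in the scene. Friction and masses are not known exactly. Their poses are not given: they have to be found in the camera images.
- rack: Low three-sided aluminium bottle rack screwed to the bench, open towards the robot, without a floor (bottles slide in on the bench). Origin on the bench top at the centre of its mouth, +x points into the rack, +y to its left. Inside lies a blue stop bar with three black sprung pads side by side, facing the mouth.
- rail_left (a point): Front end of the left side rail's inner face, at its top (x 0, y 98, z 32 mm in the rack); axes as the rack's. The two straight rails, 8 mm thick, inner faces at y = +/-98 mm, run to x = 210 mm; before the mouth they flare outwards for another 40 mm.
- stop_zone (a point): Fixed point of the rack (x 85, y 0, z 22 mm), not of the stop bar. The bar is clamped at a depth that changes and is NOT reported: the unpressed pad fronts lie between x = 60 and 110 mm. Pads: 59 mm wide, centres at y = -62.5, 0, 62.5 mm, z 6 to 38 mm; each gives 0.2 N/mm from zero, damped (15 N s/m), and bottoms hard after 25 mm; the bar does not give.
- straightedge: Hand straightedge, standing loose on the bench, 0.28 kg: an upright steel bar 170 mm long (along y), 10 mm thick, 36 mm high, its flat pushing face at x = +40 mm looking along +x; behind it an upright orange handle and a black sole 8 mm high (x -40 to 32 mm, y +/-35 mm). Origin on the underside, under the handle's axis; x is the pushing direction.
- handle_mid (a point): Point on the axis of the straightedge's handle, 80 mm above its underside: a good height to grip. The handle is 22 mm (x) by 46 mm (y), its top 100 mm above the underside; axes as the straightedge's.
- edge_face (a point): Centre of the straightedge's pushing face, 18 mm above its underside; axes as the straightedge's.
- bottle_a: Amber reagent bottle standing upright, loose; body 57 mm in diameter up to 76 mm, then the cap (38 mm), 114 mm tall in all, about 0.2 kg; origin at the centre of its underside, z up. White cap.
- bottle_e: Clear reagent bottle standing upright, loose; body 56 mm in diameter up to 70 mm, then the cap (38 mm), 105 mm tall in all, about 0.2 kg; origin at the centre of its underside, z up. Red cap.
- bottle_b: Clear reagent bottle standing upright, loose; body 56 mm in diameter up to 70 mm, then the cap (38 mm), 105 mm tall in all, about 0.2 kg; origin at the centre of its underside, z up. Blue cap.
- flask: Bystander: conical glass flask with blue stopper, 105 mm wide, 196 mm tall; origin at the centre of its underside.
- small_beaker: Bystander: small glass beaker, 46 mm wide, 57 mm tall; origin at the centre of its underside.
- timer: Bystander: white bench timer, 62 x 62 x 20 mm; origin at the centre of its underside.
Mind the look-alikes: they are no part of the job. Leave any purple look-alike of the bottle_b alone.

How it is judged:
By the outcome, as a careful person would: the job done as asked, in the order asked, and still so for the second after the job is handed in, with the robot touching nothing.
It also fails if it takes over 64 s, if anything falls off the work surface, if the arm or the gripper's body presses on something with over 40 N, if the wrist force passes 120 N, or if a joint passes its speed limit or range.

### The arm

A 6-joint arm with a two-finger parallel gripper is mounted at the origin on a cart in front of the work surface, level with it; the furniture and walls round the work are solid. World frame = base frame: x ahead of the robot, y to its left, z up, the work surface at z = 0. Lengths are in mm, angles in rad, forces in N, time in s.
With the tool pointing down it reaches from about 350 to 975 mm from the base axis. Payload 7.1 kg.
Tool frame: the origin (TCP) lies midway between the tips of the shut fingers; the grasp point (between the pads) lies pinch_z behind it (pinch_z is the distance from the TCP to the grasp point, in mm); z points along the fingers, y is the line along which they close (so a half turn about z gives the same grasp; the last joint's range is limited). The gripper opens to 88 mm and grips with 3 to 60 N. Pads are 20 mm wide; open, the fingers measure 115 mm over their backs; the gripper's body (75 mm by 178 mm) begins 61 mm behind the grasp point.
Start: joints at [-0.019, 0.423, 1.63, -0, 1.089, -0.019], TCP at [624.984, 0.026, 222.675] pointing down, gripper open.
Joint ranges: [-3, 3], [-0.9, 2.11], [0.09, 2.58], [-1.31, 4.45], [0.11, 2.69], [-2.54, 2.54]. Speed limits (rad/s): [2.39, 2.39, 3.01, 3.14, 3.14, 3.14].

### API

Orientations are given as a rotation vector (axis times angle).
In Python, from workcell import get_obs, get_image, close_job, pinch_z gives the robot as it stands.
- The arm moves only by the tool jog_arm, never from a script. Its argument "commands" is a list of rows, each a list of 3 entries, a list of its own where there are three numbers: the gripper command: -1 is shut, 1 is fully open, values between are in proportion, then the shift along the tool's x, y, z as a fraction of full scale, then the turn, a rotation vector about the tool's x, y, z as a fraction of full scale. In form: [[gripper, [tx, ty, tz], [rx, ry, rz]], ...]. A call has 1 to 10 rows; each row shifts and turns the commanded pose from where the row before left it, along the tool's axes as they then stand; what a row does not reach is not made up. Full scale, the value 1, is 0.1 m for a shift and 45 degrees for a turn. A row lasts 1/10 s, in which the tool goes at most 50 mm and 8.59 degrees, less where a joint would pass 70% of its speed; a pose out of reach is approached as far as the arm can. A call with a number of a shift or a turn outside -1 to 1 is refused whole. A call with a gripper value outside its range is refused whole. The fingers move at their own pace and stop on an object; the grip force is fixed at half the most. Time passes only in rows, so rows that do not move let the fingers close. It gives the time, the measured TCP pose, the force, the opening and the grip force at its end, in the units of the state.
- get_obs(): the state, without advancing time (a new reading comes with each control period).
- get_image(name): name is "scene" or "side" or "wrist"; returns a dict with "image" (480x640x3 uint8, blue, green, red), "z_map" (480x640 float32, mm along the optical axis (not along the pixel's ray), 0 where there is no reading), "intrinsics" (3x3 intrinsics, pixels), "k1" (the pictures are not rectified: a ray, as slopes to the right and down, at radius r is drawn at 1 + k1 r^2 times it, then the intrinsics apply), "eye" and "orientation" of the camera in the world; the wrist camera has in their place "mount" (4x4, takes a point from camera to tool coordinates, whose origin is the TCP and whose axes are the flange's). Camera axes: x right, y down, z forward; pixel columns grow to the right and rows downward; lengths in mm; the calibration is good to about 2 mm. A picture is of the moment at which its call begins: read the wrist's pose just before it.
- close_job(): hands the job in; it is judged then, once.
The state is a dict: "t": time; "qpos": joint angles; "qvel": joint speeds; "joint_torque": joint torques, N m; "ee_pos": TCP position; "orientation": TCP orientation; "ft_force": force on the tool from outside, world axes, zero at the start; "moment": the same for the moment, N m; "width": finger opening in mm; "grasp_force": force on a finger pad.
Only numpy, scipy, OpenCV 4.12 (cv2) and the standard library are available. Lean on these libraries where they do the work, as an engineer would, in place of code of your own. Each camera call takes 0.05 s, during which the arm holds its last target. There are 200 camera calls.

## Working session

There is one attempt and no reset: what is moved stays moved. The work goes in short steps, Python scripts to look and compute and a tool call to move; the robot and the scene stay as the last step left them, time stands still between calls to the robot, and variables do not carry over. Pictures are saved under pics/ and viewed, at most 10 in all, crops included, and the job is handed in when it is done.

Besides the shell and the picture viewer there is one more tool, called after ">>>" as a command line: name --argument value ..., lists and objects as JSON in quotes. jog_arm: Moves the arm, as the interface text tells. Its arguments: {"type":"object","properties":{"commands":{"type":"array","items":{"type":"array"}}},"required":["commands"]}

```bash
mkdir -p pics
cat > h.py <<'E'
import numpy as np, cv2
from scipy.spatial.transform import Rotation as R
from workcell import get_obs,get_image,close_job,pinch_z
def rot(o):
    o=np.array(o,float)
    if o.shape==(3,3): return o
    return R.from_rotvec(o).as_matrix() if o.size==3 else R.from_quat(o).as_matrix()
def cloud(name):
    o=get_obs(); d=get_image(name)
    K=np.array(d["intrinsics"]);k1=d["k1"]
    v,u=np.mgrid[0:480,0:640]
    p=cv2.undistortPoints(np.stack([u,v],-1).reshape(-1,1,2).astype(float),K,np.array([k1,0,0,0.])).reshape(480,640,2)
    z=d["z_map"]; P=np.dstack([p*z[...,None],z])
    if name=="wrist":
        M=np.array(d["mount"]); P=P@M[:3,:3].T+M[:3,3]
        W=P@rot(o["orientation"]).T+np.array(o["ee_pos"])
    else: W=P@rot(d["orientation"]).T+np.array(d["eye"])
    W[z==0]=np.nan
    return d["image"],W
E
python3 - <<'E'
from h import *
o=get_obs();print(o,pinch_z)
ims=[]
for n in("scene","side","wrist"):
    im,W=cloud(n); cv2.imwrite(f"pics/{n}0.png",im); np.savez(f"{n}0",im=im,W=W)
    d=get_image(n);print(n,{k:np.array(v).round(3).tolist() for k,v in d.items() if k not in("image","z_map")})
E
```

```text
{'t': 0.0, 'qpos': array([-1.89835582e-02,  4.23820543e-01,  1.63068045e+00, -3.64906316e-05,
        1.08861013e+00, -1.90191886e-02]), 'qvel': array([ 1.14576067e-03, -1.38746572e-04, -3.88508237e-04,  8.48787930e-05,
       -1.05966670e-03,  3.02060747e-04]), 'joint_torque': array([ 1.28069914e-03, -5.44622147e+01, -2.73670936e+01,  6.42951974e-02,
        2.27214623e-02, -1.51321510e-04]), 'ee_pos': array([6.24444670e+02, 3.65259868e-02, 2.21918129e+02]), 'orientation': array([-2.22062509e+00, -2.22074185e+00,  1.69024154e-03]), 'ft_force': array([ 0.16638445, -0.16390442, -0.19248108]), 'moment': array([ 0.01624386,  0.0234696 , -0.04428844]), 'grasp_force': 0.0, 'width': 87.86196843130236} 18.700000000000003
scene {'intrinsics': [[584.8, 0.0, 317.927], [0.0, 584.8, 236.435], [0.0, 0.0, 1.0]], 'k1': -0.041, 'eye': [102.923, 892.637, 1332.884], 'orientation': [-0.652, 2.747, -0.978]}
side {'intrinsics': [[475.34, 0.0, 316.703], [0.0, 475.34, 234.599], [0.0, 0.0, 1.0]], 'k1': -0.125, 'eye': [420.332, -859.853, 783.288], 'orientation': [-2.241, 0.178, -0.116]}
wrist {'intrinsics': [[364.917, 0.0, 314.435], [0.0, 364.917, 237.048], [0.0, 0.0, 1.0]], 'k1': -0.051, 'mount': [[0.001, -0.954, -0.301, 82.964], [1.0, 0.001, 0.001, -0.368], [-0.0, -0.301, 0.954, -162.871], [0.0, 0.0, 0.0, 1.0]]}
```

View pics/scene0.png

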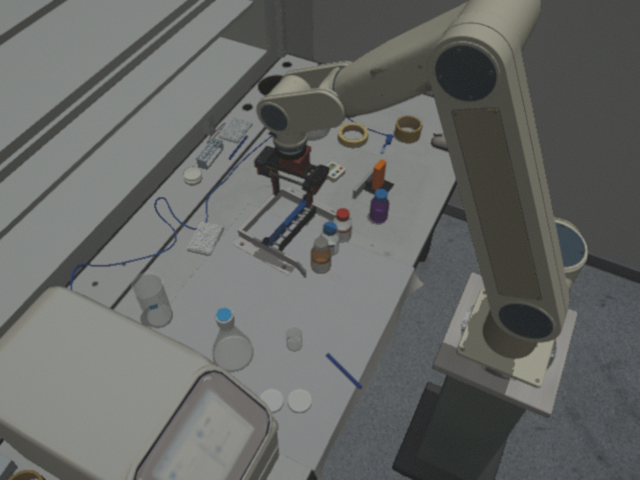

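View pics/side0.png

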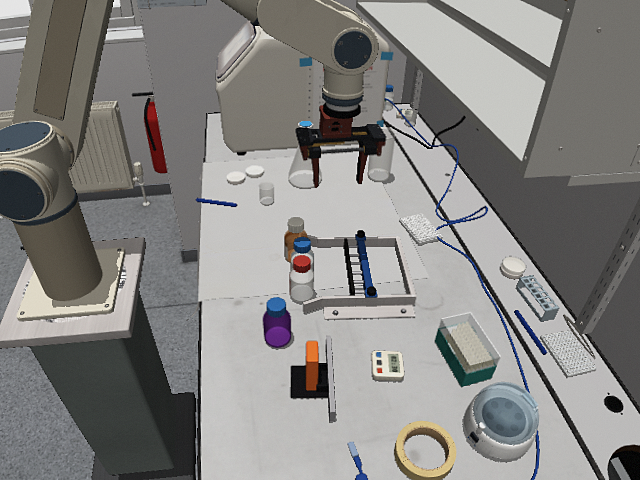

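Side view: the straightedge's orange handle is at (312,365) and its bar at (331,378). The caps are amber/white (295,225), blue (303,244) and red (302,263). The purple look-alike is at (277,320), the rack mouth spans about x 310, and the timer is at (388,365). The blue-capped things are the purple bottle (277,305, rejected), bottle_b (303,244) and the flask's stopper (305,126). There is only one orange handle.

Run:
```python
from h import *
for n in("side","scene"):
    f=np.load(n+"0.npz");im,W=f["im"],f["W"]
    hsv=cv2.cvtColor(im,cv2.COLOR_BGR2HSV);h,s,v=[hsv[...,i].astype(int) for i in range(3)]
    x,y,z=[W[...,i] for i in range(3)]
    def show(nm,m):
        p=W[m]
        if len(p)>5: print(n,nm,len(p),"med",np.median(p,0).round(),"lo",np.percentile(p,3,0).round(),"hi",np.percentile(p,97,0).round())
    ws=(x>300)&(x<1000)&(abs(y)<600)
    show("orange",ws&(h>4)&(h<16)&(s>200)&(v>150)&(z>40)&(z<110)&(y<-50))
    def comps(nm,m,top=None):
        k,l=cv2.connectedComponents(m.astype(np.uint8))
        for i in range(1,k):
            if (l==i).sum()>25: 
                vv,uu=np.where(l==i); print((int(uu.mean()),int(vv.mean())),end=' '); show(nm,l==i)
    comps("top95-120",ws&(z>98)&(z<120)&(x<560))
    comps("rail",ws&(z>26)&(z<36)&(x>450)&(x<800)&(y>-150)&(y<250))
    comps("bar",ws&(z>32)&(z<40)&(y<-60)&(y>-450))
    comps("timer",ws&(z>14)&(z<26)&(y<-60)&(y>-300)&(x>500)&(x<700))
```

```text
side orange 182 med [ 514. -346.  102.] lo [ 505. -365.   98.] hi [ 525. -326.  104.]
(251, 127) side top95-120 376 med [462. 536. 109.] lo [374. 530.  99.] hi [554. 543. 119.]
(295, 223) side top95-120 217 med [533.   9. 114.] lo [517.  -3. 100.] hi [552.  32. 118.]
(301, 242) side top95-120 182 med [539. -54. 107.] lo [523. -66.  99.] hi [557. -34. 109.]
(301, 261) side top95-120 204 med [ 529. -115.  107.] lo [ 513. -129.  100.] hi [546. -96. 109.]
(275, 305) side top95-120 266 med [ 462. -231.  106.] lo [ 445. -246.  100.] hi [ 479. -213.  109.]
(311, 350) side top95-120 247 med [ 514. -345.  101.] lo [ 503. -365.   99.] hi [ 525. -325.  104.]
(350, 254) side rail 480 med [678.  -9.  33.] lo [ 578. -132.   27.] hi [701.  55.  36.]
(396, 254) side rail 400 med [779. -30.  33.] lo [ 723. -145.   27.] hi [795.  32.  35.]
(300, 292) side rail 80 med [ 526. -134.   31.] lo [ 503. -140.   26.] hi [ 554. -117.   36.]
(408, 277) side bar 152 med [ 777. -124.   33.] lo [ 760. -180.   32.] hi [787. -64.  36.]
(350, 279) side bar 87 med [ 642. -114.   38.] lo [ 635. -152.   34.] hi [650. -6
[... 2181 characters left out ...]
9.  40.  31.] lo [505.  12.  26.] hi [550.  49.  36.]
(367, 174) scene bar 36 med [ 549. -347.   36.] lo [ 543. -374.   32.] hi [ 556. -321.   40.]
(357, 185) scene bar 42 med [ 556. -285.   36.] lo [ 549. -311.   33.] hi [ 563. -262.   39.]
(295, 209) scene bar 130 med [ 681. -113.   36.] lo [ 669. -166.   32.] hi [699. -63.  39.]
(309, 212) scene bar 61 med [ 641. -122.   36.] lo [ 634. -164.   32.] hi [650. -84.  40.]
(299, 214) scene timer 61 med [ 669. -109.   22.] lo [ 654. -143.   16.] hi [678. -78.  26.]
(315, 216) scene timer 99 med [ 635. -147.   20.] lo [ 580. -159.   14.] hi [645. -64.  25.]
(343, 238) scene timer 28 med [513. -89.  19.] lo [ 502. -102.   15.] hi [523. -80.  26.]
```

Run:
```python
import cv2
a=cv2.imread("pics/side0.png")[200:440,180:440]
cv2.imwrite("pics/crop1.png",cv2.resize(a,None,fx=2.5,fy=2.5,interpolation=2))
```

```text
(no output)
```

View pics/crop1.png

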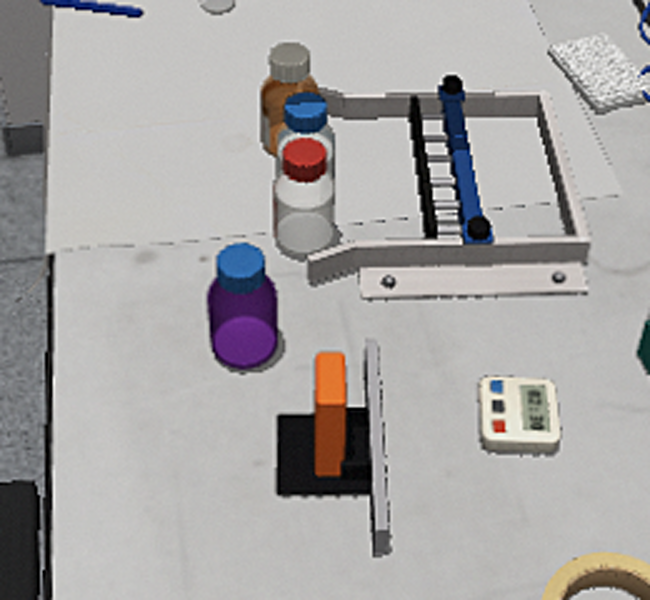

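View pics/wrist0.png

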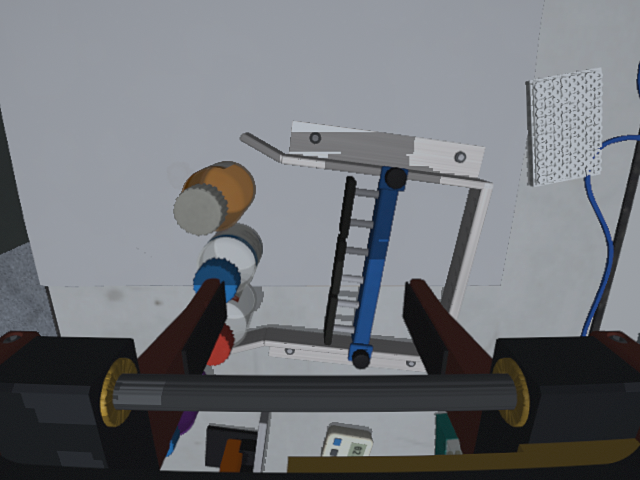

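The side crop confirms the handle at (330,410), with the bar upright on its right. The wrist view shows the rack, with the black pads running from (350,180) to (330,340), and the amber, blue and red bottles in a row before the mouth. Next I fit the frames.

```bash
cat > fit.py <<'E'
from h import *
from scipy.optimize import least_squares
def rackfit(P,x0):
    # outline of rail tops in the rack: |y|=102 lines, back line x=214
    def loc(p): 
        c,s=np.cos(p[2]),np.sin(p[2]);d=P[:,:2]-p[:2];return d@np.array([[c,-s],[s,c]])
    def f(p):
        q=loc(p); a=np.hypot(abs(q[:,1])-102,np.maximum(0,np.maximum(-q[:,0],q[:,0]-218)))
        b=np.hypot(q[:,0]-214,np.maximum(0,abs(q[:,1])-106))
        return np.maximum(0,np.minimum(np.minimum(a,b),25)-3)
    r=least_squares(f,x0,loss="soft_l1",f_scale=3);return r.x,r.cost/len(P)
def tor(P,p):
    c,s=np.cos(p[2]),np.sin(p[2]);return (P[...,:2]-p[:2])@np.array([[c,-s],[s,c]])
E
python3 - <<'E'
from fit import *
for n in("side","scene","wrist"):
    f=np.load(n+"0.npz");W=f["W"];x,y,z=[W[...,i] for i in range(3)]
    m=(z>28)&(z<36)&(x>540)&(x<830)&(y>-210)&(y<110)
    p,c=rackfit(W[m],[580,-50,-.12]);print(n,p.round(3),c.round(2),m.sum())
    q=tor(W,p)
    for nm,a,b in(("pads",30,36),("z2",6,26)):
        s=(z>a)&(z<b if nm=="z2" else z<41)&(abs(q[...,1])<92)&(q[...,0]>45)&(q[...,0]<125)
        Q=q[s];
        for yc in(-62.5,0,62.5):
            k=Q[abs(Q[:,1]-yc)<28,0]
            if len(k)>8:print(nm,yc,len(k),np.percentile(k,[2,10,50]).round(1))
    for nm,(cx,cy) in dict(a=(533,15),b=(539,-49),e=(529,-111),purple=(462,-227)).items():
        s=(z>98)&(z<120)&(np.hypot(x-cx,y-cy)<28)
        if s.sum()>10:
            g=W[s];g=g[g[:,2]>np.percentile(g[:,2],60)-4];(c2,r2)=cv2.minEnclosingCircle(g[:,:2].astype(np.float32));print(nm,np.round(c2,1),round(r2,1),tor(np.array([c2]),p).round(1))
    s=(z>31)&(z<41)&(x>525)&(x<575)&(y>-445)&(y<-255)
    if s.sum()>30:
        v=cv2.fitLine(W[s][:,:2].astype(np.float32),cv2.DIST_HUBER,0,.01,.01).ravel();t=(W[s][:,:2]-v[2:])@v[:2]
        print("bar",v.round(3),"yaw",np.degrees(np.arctan2(-v[0],v[1])).round(2),np.percentile(t,[1,99]).round(),(v[2:]+v[:2]*np.percentile(t,[1,99]).mean()).round(1))
    s=(z>97)&(z<106)&(x>490)&(x<535)&(y>-380)&(y<-310)
    if s.sum()>20: print("handle",cv2.minAreaRect(W[s][:,:2].astype(np.float32)))
E
```

```text
side [ 5.68632e+02 -5.23430e+01 -1.26000e-01] 15.14 1266
pads -62.5 152 [ 77.5  78.3 111.7]
pads 0 159 [ 77.1  78.7 112.9]
pads 62.5 152 [ 77.1  78.1 112.5]
z2 -62.5 77 [77.5 77.8 97.4]
z2 0 72 [77.1 77.4 96.4]
z2 62.5 69 [76.9 77.2 95. ]
a [534.2  16.3] 19.6 [[-42.8  63.8]]
b [539.9 -48.7] 19.4 [[-29.  -0.]]
e [ 529.3 -111.8] 19.3 [[-31.6 -63.9]]
purple [ 463.  -228.4] 19.8 [[ -82.6 -187.9]]
bar [ 1.41000e-01  9.90000e-01  5.47924e+02 -3.57356e+02] yaw -8.1 [-76.  89.] [ 548.8 -351.3]
handle ((514.8495483398438, -345.4715881347656), (47.56828689575195, 21.095239639282227), 81.27029418945312)
scene [ 5.67259e+02 -4.74970e+01 -1.27000e-01] 24.03 782
pads -62.5 110 [ 77.7  79.5 113.2]
pads 0 133 [ 76.8  78.6 111.7]
pads 62.5 118 [ 77.4  78.7 111. ]
z2 -62.5 99 [61.  78.7 96.3]
z2 0 97 [63.7 78.4 97.8]
z2 62.5 94 [67.9 77.1 87.9]
a [534.7  20.4] 20.3 [[-40.9  63.2]]
b [538.8 -46.1] 20.2 [[-28.5  -2.2]]
e [ 529.9 -106.8] 21.5 [[-29.5 -63.6]]
purple [ 459.9 -225.1] 21.0 [[ -84.  -189.8]]
bar [ 1.05000e-01  9.94000e-01  5.51705e+02 -3.15595e+02] yaw -6.05 [-66.  54.] [ 551.1 -321.7]
handle ((513.35302734375, -341.7752380371094), (47.10186767578125, 24.440256118774414), 79.19403076171875)
wrist [ 5.67524e+02 -4.94110e+01 -1.26000e-01] 23.9 7934
pads -62.5 977 [ 78.9  80.4 113.8]
pads 0 1108 [ 78.8  80.  113.5]
pads 62.5 1276 [ 78.5  79.9 113. ]
z2 -62.5 437 [ 78.8  79.  100.7]
z2 0 467 [ 78.7  78.8 100.9]
z2 62.5 485 [78.5 78.6 99.2]
a [534.2  17.4] 19.6 [[-41.4  62.1]]
b [540.  -47.3] 19.2 [[-27.5  -1.4]]
e [ 534.5 -111.8] 18.9 [[-25. -66.]]
purple [ 476.4 -230.5] 12.1 [[ -67.7 -191.1]]
bar [ 1.73000e-01  9.85000e-01  5.55592e+02 -3.02110e+02] yaw -9.95 [-45.  39.] [ 555.  -305.4]
```

Rack origin is about (567.6, -49.5) at yaw -7.2°, with the pad fronts at rack x ≈ 78. The bottles sit at rack y ≈ +63, -1 and -64. The handle is at (514.5, -344), yaw about -8.7°, and its size and height check out. Moving above it.

>>> jog_arm --commands '[[1, [-0.38, -0.12, 0], [0, 0, 0]], [1, [-0.38, -0.12, 0], [0, 0, 0]], [1, [-0.38, -0.12, 0], [0, 0, 0]], [1, [-0.38, -0.12, 0], [0, 0, 0]], [1, [-0.38, -0.12, 0], [0, 0, 0]], [1, [-0.38, -0.12, 0], [0, 0, 0]], [1, [-0.38, -0.12, 0], [0, 0, 0]], [1, [-0.38, -0.13, 0], [0, 0, 0.065]], [1, [-0.38, -0.13, 0], [0, 0, 0.065]], [1, [0, 0, 0], [0, 0, 0.065]]]'

```text
t: 1.3
ee_pos: [511.4, -345.4, 222.7]
orientation: [2.39, 2.037, -0.001]
ft_force: [0.7, 0.6, 0.8]
width: 87.7
grasp_force: 0.0
```

```bash
cat > hd.py <<'E'
from fit import *
import sys
o=get_obs();im,W=cloud("wrist");cv2.imwrite("pics/%s.png"%sys.argv[1],im);np.savez(sys.argv[1],im=im,W=W)
Rm=rot(o["orientation"]);e=np.array(o["ee_pos"])
print(o["t"],e.round(1),"yaw",np.degrees(np.arctan2(-Rm[0,0],Rm[1,0])).round(2),"tilt",Rm[:,2].round(4),o["ft_force"].round(2),o["width"],o["grasp_force"])
E
cat > s1.py <<'E'
from hd import *
x,y,z=[W[...,i] for i in range(3)];h=cv2.cvtColor(im,cv2.COLOR_BGR2HSV)
m=(z>95)&(z<107)&(h[...,1]>150)&(h[...,0]<20)&(np.hypot(x-514,y+344)<60)
print("handle",m.sum(),cv2.minAreaRect(W[m][:,:2].astype(np.float32)),np.median(W[m],0))
s=(z>31)&(z<41)&(x>525)&(x<575)&(y>-445)&(y<-255)
v=cv2.fitLine(W[s][:,:2].astype(np.float32),cv2.DIST_HUBER,0,.01,.01).ravel();t=(W[s][:,:2]-v[2:])@v[:2]
print("bar yaw",np.degrees(np.arctan2(-v[0],v[1])),np.percentile(t,[1,99]),v[2:]+v[:2]*np.percentile(t,[1,99]).mean())
E
python3 s1.py w1
```

```text
1.3 [ 511.4 -345.4  222.7] yaw -9.13 tilt [-1.0e-04 -1.3e-03 -1.0e+00] [0.71 0.62 0.84] 87.74924236300396 0.0
handle 1381 ((514.36279296875, -342.6570129394531), (44.27170181274414, 21.890310287475586), 81.8321304321289) [ 514.65020973 -341.01326547  100.48711827]
bar yaw -8.331195 [-87.88589117  77.27963904] [ 548.8136351  -347.15423646]
```

>>> jog_arm --commands '[[1, [0.018, 0.033, 0], [0, 0, -0.017]], [1, [0, 0, 0.27], [0, 0, 0]], [1, [0, 0, 0.27], [0, 0, 0]], [1, [0, 0, 0.27], [0, 0, 0]], [1, [0, 0, 0.27], [0, 0, 0]], [1, [0, 0, 0.27], [0, 0, 0]], [1, [0, 0, 0.26], [0, 0, 0]], [1, [0, 0, 0], [0, 0, 0]], [-1, [0, 0, 0], [0, 0, 0]], [-1, [0, 0, 0], [0, 0, 0]]]'

```text
t: 2.35
ee_pos: [517.8, -340.1, 63.2]
orientation: [2.368, 2.061, 0.001]
ft_force: [-0.1, -0.3, 0.5]
width: 75.2
grasp_force: 0.0
```

>>> jog_arm --commands '[[-1, [0, 0, 0], [0, 0, 0]], [-1, [0, 0, 0], [0, 0, 0]], [-1, [0, 0, 0], [0, 0, 0]], [-1, [0, 0, 0], [0, 0, 0]], [-1, [0, 0, 0], [0, 0, 0]], [-1, [0, 0, 0], [0, 0, 0]]]'

```text
t: 2.95
ee_pos: [516.6, -340.0, 61.7]
orientation: [-2.371, -2.061, -0.0]
ft_force: [-0.9, -0.2, 0.4]
width: 27.6
grasp_force: 0.0
```

>>> jog_arm --commands '[[-1, [0, 0, 0], [0, 0, 0]], [-1, [0, 0, 0], [0, 0, 0]], [-1, [0, 0, 0], [0, 0, 0]], [-1, [0, 0, 0], [0, 0, 0]], [-1, [0, 0, 0], [0, 0, 0]], [-1, [0, 0, 0], [0, 0, 0]]]'

```text
t: 3.55
ee_pos: [516.6, -340.0, 61.6]
orientation: [-2.371, -2.061, 0.0]
ft_force: [0.2, -0.6, -3.1]
width: 21.9
grasp_force: 30.0
```

>>> jog_arm --commands '[[-1, [0, 0, -0.05], [0, 0, 0]], [-1, [0, 0, -0.15], [0, 0, 0]], [-1, [0, 0, -0.25], [0, 0, 0]], [-1, [0, 0, -0.25], [0, 0, 0]], [-1, [0, 0, -0.25], [0, 0, 0]], [-1, [0, 0, -0.25], [0, 0, 0]], [-1, [0, 0, -0.15], [0, 0, 0]], [-1, [0, 0, -0.05], [0, 0, -0.025]], [-1, [0, 0, 0], [0, 0, 0]]]'

```text
t: 4.45
ee_pos: [516.7, -340.1, 202.4]
orientation: [2.349, 2.084, 0.0]
ft_force: [-0.4, 0.2, -2.9]
width: 22.0
grasp_force: 30.0
```

>>> jog_arm --commands '[[-1, [0.1, -0.045, 0], [0, 0, 0]], [-1, [0.25, -0.11, 0], [0, 0, 0]], [-1, [0.4, -0.17, 0], [0, 0, 0]], [-1, [0.4, -0.17, 0], [0, 0, 0]], [-1, [0.4, -0.17, 0], [0, 0, 0]], [-1, [0.4, -0.17, 0], [0, 0, 0]], [-1, [0.4, -0.17, 0], [0, 0, 0]], [-1, [0.35, -0.15, 0], [0, 0, 0]], [-1, [0.2, -0.09, 0], [0, 0, 0]], [-1, [0.05, -0.02, 0], [0, 0, 0]]]'

```text
t: 5.45
ee_pos: [423.9, -29.7, 200.6]
orientation: [-2.346, -2.085, 0.003]
ft_force: [-0.6, -0.2, -3.1]
width: 21.8
grasp_force: 30.0
```

```bash
cat > s2.py <<'E'
from hd import *
h=cv2.cvtColor(im,cv2.COLOR_BGR2HSV)
T=(W-e)@Rm   # tool coords
m=(h[...,1]>150)&(h[...,0]<20)&(abs(T[...,0])<60)&(abs(T[...,1])<25)&(abs(T[...,2])<60)
q=T[m];print("handle in tool lo/hi",np.percentile(q,[2,50,98],axis=0).round(1))
b=(T[...,1]>28)&(T[...,1]<55)&(T[...,2]>15)&(T[...,2]<75)&(abs(T[...,0])<110)
q=T[b];print("bar in tool",b.sum(),np.percentile(q,[1,50,99],axis=0).round(1))
if b.sum()>30:
    t=q[q[:,2]<np.percentile(q[:,2],30)]
    print("top edge: z vs x, y vs x slope",np.polyfit(t[:,0],t[:,2],1),np.polyfit(t[:,0],t[:,1],1))
p=[567.6,-49.5,-.126]
print("TCP in rack",tor(e,p).round(1))
E
python3 s2.py w2
```

```text
5.45 [423.9 -29.7 200.6] yaw -6.74 tilt [-3.2e-03  7.0e-04 -1.0e+00] [-0.63 -0.24 -3.14] 21.8373883056822 29.997793436050415
handle in tool lo/hi [[-13.5 -10.6 -40.5]
 [ 14.9  -0.4 -38.1]
 [ 19.2  10.2  44.8]]
bar in tool 5210 [[-30.8  28.4  23. ]
 [ 32.2  32.6  24.8]
 [ 80.4  39.6  56.2]]
top edge: z vs x, y vs x slope [-1.50484381e-03  2.39227514e+01] [-5.78493463e-03  3.49239590e+01]
TCP in rack [-145.     1.6]
```

View pics/w2.png

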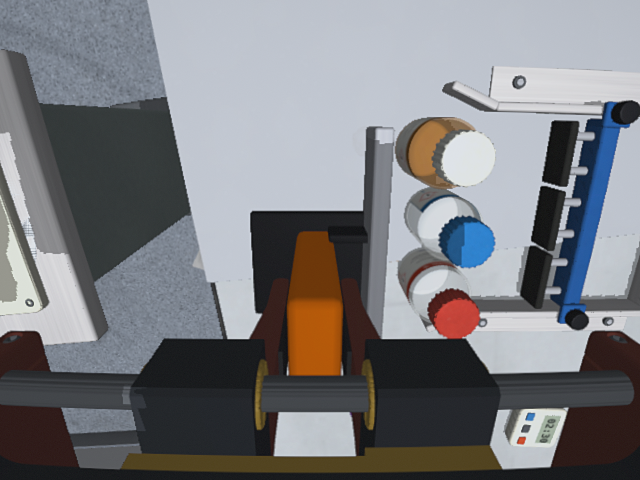

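The wrist view shows the straightedge held square. Its bar is at column 375, the three bottles ahead of it are at columns 400-490, and the pads at columns 530-575. The centre is about 1 mm off, and there are about 35 mm to the bottles. Lowering to just above the bench.

>>> jog_arm --commands '[[-1, [0, 0, 0.1], [0, 0, 0.008]], [-1, [0, 0, 0.25], [0, 0, 0]], [-1, [0, 0, 0.3], [0, 0, 0]], [-1, [0, 0, 0.3], [0, 0, 0]], [-1, [0, 0, 0.2], [0, 0, 0]], [-1, [0, 0, 0.1], [0, 0, 0]], [-1, [0, 0, 0.05], [0, 0, 0]], [-1, [0, 0, 0], [0, 0, 0]], [-1, [0, 0, 0], [0, 0, 0]]]'

```text
t: 6.4
ee_pos: [427.0, -32.2, 72.2]
orientation: [2.357, 2.076, 0.001]
ft_force: [-0.0, 0.3, -2.3]
width: 21.5
grasp_force: 30.0
```

```bash
python3 s2.py w3
```

```text
6.4 [427.  -32.2  72.2] yaw -7.27 tilt [ 1.2e-03 -1.0e-04 -1.0e+00] [-0.04  0.29 -2.3 ] 21.469488065322693 29.997616410255432
handle in tool lo/hi [[-13.5 -10.6 -40.5]
 [ 14.9  -0.4 -38.2]
 [ 19.2  10.2  45. ]]
bar in tool 9485 [[-57.   28.3  23.2]
 [ 48.6  35.4  48.5]
 [108.8  54.8  74.5]]
top edge: z vs x, y vs x slope [-1.48098565e-03  2.42719404e+01] [-7.91633960e-03  3.49950258e+01]
TCP in rack [-141.6   -0.5]
```

>>> jog_arm --commands '[[-1, [0.025, 0, 0.03], [0, 0, 0.009]], [-1, [0, 0.03, 0.03], [0, 0, 0]], [-1, [0, 0.04, 0.025], [0, 0, 0]], [-1, [0, 0.05, 0], [0, 0, 0]], [-1, [0, 0.05, 0], [0, 0, 0]], [-1, [0, 0.04, 0], [0, 0, 0]], [-1, [0, 0.03, 0], [0, 0, 0]], [-1, [0, 0.02, 0], [0, 0, 0]], [-1, [0, 0, 0], [0, 0, 0]]]'

```text
t: 7.35
ee_pos: [452.8, -33.0, 63.2]
orientation: [2.365, 2.068, 0.0]
ft_force: [0.2, 0.8, -3.2]
width: 22.1
grasp_force: 30.0
```

```bash
python3 s2.py w4
```

```text
7.35 [452.8 -33.   63.2] yaw -7.65 tilt [ 3.e-04 -0.e+00 -1.e+00] [ 0.18  0.82 -3.19] 22.113376823260268 29.997591376304626
handle in tool lo/hi [[-13.6 -10.6 -40.5]
 [ 14.9  -0.4 -38.2]
 [ 19.2  10.2  45.1]]
bar in tool 10845 [[-55.1  28.3  17.5]
 [ 51.   37.2  42.1]
 [108.5  54.7  65.5]]
top edge: z vs x, y vs x slope [-1.67451635e-02  2.43098697e+01] [ 0.04074108 34.92145603]
TCP in rack [-116.     1.9]
```

>>> jog_arm --commands '[[-1, [0, 0.015, 0], [0, 0, 0]], [-1, [0, 0.02, 0], [0, 0, 0]], [-1, [0, 0.025, 0], [0, 0, 0]], [-1, [0, 0.03, 0], [0, 0, 0]], [-1, [0, 0.03, 0], [0, 0, 0]], [-1, [0, 0.03, 0], [0, 0, 0]], [-1, [0, 0.03, 0], [0, 0, 0]], [-1, [0, 0.03, 0], [0, 0, 0]], [-1, [0, 0.03, 0], [0, 0, 0]], [-1, [0, 0.03, 0], [0, 0, 0]]]'

```text
t: 8.4
ee_pos: [477.2, -36.3, 62.8]
orientation: [-2.362, -2.066, 0.005]
ft_force: [-6.9, 1.3, 1.0]
width: 21.9
grasp_force: 30.0
```

>>> jog_arm --commands '[[-1, [0, 0.03, 0], [0, 0, 0]], [-1, [0, 0.03, 0], [0, 0, 0]], [-1, [0, 0.03, 0], [0, 0, 0]], [-1, [0, 0.03, 0], [0, 0, 0]], [-1, [0, 0.03, 0], [0, 0, 0]], [-1, [0, 0.03, 0], [0, 0, 0]], [-1, [0, 0.03, 0], [0, 0, 0]], [-1, [0, 0.03, 0], [0, 0, 0]], [-1, [0, 0.03, 0], [0, 0, 0]], [-1, [0, 0.02, 0], [0, 0, 0]]]'

```text
t: 9.4
ee_pos: [506.5, -40.2, 62.7]
orientation: [-2.363, -2.066, 0.004]
ft_force: [-4.6, 0.5, -0.7]
width: 21.9
grasp_force: 30.0
```

>>> jog_arm --commands '[[-1, [0, 0.02, 0], [0, 0, 0]], [-1, [0, 0.02, 0], [0, 0, 0]], [-1, [0, 0.02, 0], [0, 0, 0]], [-1, [0, 0.02, 0], [0, 0, 0]], [-1, [0, 0.02, 0], [0, 0, 0]], [-1, [0, 0.02, 0], [0, 0, 0]], [-1, [0, 0.02, 0], [0, 0, 0]], [-1, [0, 0.01, 0], [0, 0, 0]], [-1, [0, 0, 0], [0, 0, 0]]]'

```text
t: 10.3
ee_pos: [521.9, -42.3, 62.7]
orientation: [-2.364, -2.067, 0.002]
ft_force: [-4.0, 0.3, -3.9]
width: 21.7
grasp_force: 30.0
```

```bash
python3 s2.py w5
python3 - <<'E'
from fit import *
im,W=cloud("side");cv2.imwrite("pics/side5.png",cv2.resize(im[190:340,230:450],None,fx=3,fy=3))
E
```

```text
10.3 [521.9 -42.3  62.7] yaw -7.66 tilt [-2.1e-03  3.0e-04 -1.0e+00] [-3.99  0.32 -3.94] 21.729533537358655 29.996313750743866
handle in tool lo/hi [[-13.5 -10.6 -40.4]
 [ 14.8  -0.4 -38.2]
 [ 19.2  10.2  45. ]]
bar in tool 11269 [[-46.9  28.3  16.4]
 [ 50.4  37.1  30.6]
 [108.4  54.5  64.8]]
top edge: z vs x, y vs x slope [-6.89976245e-03  2.34332537e+01] [7.77774108e-03 3.66670841e+01]
TCP in rack [-46.2   1.4]
```

View pics/w5.png

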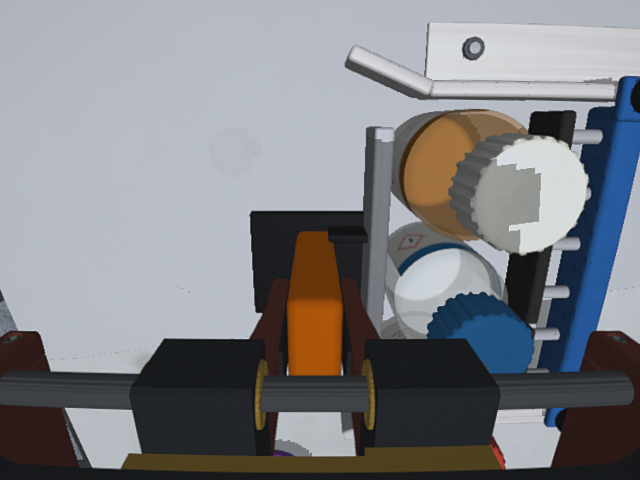

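The view shows the bar behind the amber and blue bottles, with the pads at columns 510-575 some 27 mm further on. Approaching slowly.

>>> jog_arm --commands '[[-1, [0, 0.015, 0], [0, 0, 0]], [-1, [0, 0.02, 0], [0, 0, 0]], [-1, [0, 0.02, 0], [0, 0, 0]], [-1, [0, 0.02, 0], [0, 0, 0]], [-1, [0, 0.02, 0], [0, 0, 0]], [-1, [0, 0.02, 0], [0, 0, 0]], [-1, [0, 0.02, 0], [0, 0, 0]], [-1, [0, 0.02, 0], [0, 0, 0]], [-1, [0, 0.02, 0], [0, 0, 0]], [-1, [0, 0.015, 0], [0, 0, 0]]]'

```text
t: 11.4
ee_pos: [541.9, -44.9, 63.2]
orientation: [2.365, 2.068, 0.0]
ft_force: [-2.8, 0.4, -3.5]
width: 22.1
grasp_force: 30.0
```

>>> jog_arm --commands '[[-1, [0, 0.01, 0], [0, 0, 0]], [-1, [0, 0.01, 0], [0, 0, 0]], [-1, [0, 0.01, 0], [0, 0, 0]], [-1, [0, 0.01, 0], [0, 0, 0]], [-1, [0, 0.01, 0], [0, 0, 0]]]'

```text
t: 11.9
ee_pos: [546.7, -45.6, 63.2]
orientation: [2.365, 2.068, 0.0]
ft_force: [-2.8, 0.2, -4.2]
width: 21.8
grasp_force: 30.0
```

>>> jog_arm --commands '[[-1, [0, 0.01, 0], [0, 0, 0]], [-1, [0, 0.01, 0], [0, 0, 0]], [-1, [0, 0.01, 0], [0, 0, 0]]]'

```text
t: 12.2
ee_pos: [549.6, -46.0, 63.2]
orientation: [-2.365, -2.068, 0.0]
ft_force: [-3.9, 1.3, -3.2]
width: 22.0
grasp_force: 30.0
```

>>> jog_arm --commands '[[-1, [0, 0.01, 0], [0, 0, 0]], [-1, [0, 0.01, 0], [0, 0, 0]], [-1, [0, 0.01, 0], [0, 0, 0]]]'

```text
t: 12.5
ee_pos: [551.7, -46.3, 63.2]
orientation: [-2.363, -2.067, 0.002]
ft_force: [-7.7, 1.5, 1.4]
width: 22.0
grasp_force: 30.0
```

```bash
python3 s2.py w6 | tail -1
```

```text
TCP in rack [-16.2   1.2]
```

View pics/w6.png

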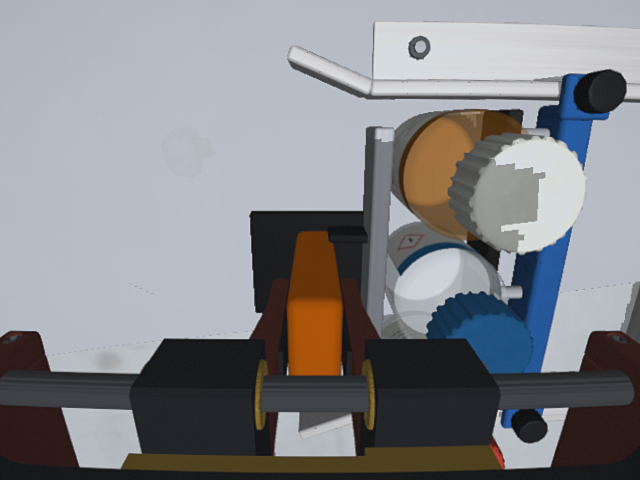

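Contact was felt near TCP x = 550 (rack -18.5), matching the pad fronts seen at 78. Pressing on slowly.

>>> jog_arm --commands '[[-1, [0, 0.01, 0], [0, 0, 0]], [-1, [0, 0.01, 0], [0, 0, 0]], [-1, [0, 0.01, 0], [0, 0, 0]], [-1, [0, 0.01, 0], [0, 0, 0]]]'

```text
t: 12.95
ee_pos: [554.2, -46.6, 63.1]
orientation: [-2.362, -2.066, 0.005]
ft_force: [-11.4, 2.1, 4.9]
width: 21.7
grasp_force: 30.0
```

>>> jog_arm --commands '[[-1, [0, 0.01, 0], [0, 0, 0]], [-1, [0, 0.01, 0], [0, 0, 0]], [-1, [0, 0.01, 0], [0, 0, 0]]]'

```text
t: 13.25
ee_pos: [556.3, -46.9, 63.0]
orientation: [-2.361, -2.065, 0.007]
ft_force: [-13.4, 2.5, 6.3]
width: 22.1
grasp_force: 30.0
```

```bash
cat > pads.py <<'E'
import sys
from fit import *
P={"side":[568.6,-52.3,-.126],"scene":[567.3,-47.5,-.127]}
for n in P:
    im,W=cloud(n);cv2.imwrite(f"pics/{n}_{sys.argv[1]}.png",cv2.resize(im[180:340,230:450],None,fx=3,fy=3) if n=="side" else im)
    z=W[...,2];q=tor(W,P[n]);V=im.max(-1)
    o=[]
    for yc in(-62.5,0,62.5):
        k=q[(V<60)&(z>15)&(z<42)&(abs(q[...,1]-yc)<29)&(q[...,0]>70)&(q[...,0]<112),0]
        o.append((len(k),np.percentile(k,[3,50]).round(1).tolist()) if len(k)>3 else None)
    print(n,"pads",o)
    for nm,g in dict(a=(62,),b=(-1,),e=(-64,)).items():
        s=(z>98)&(z<120)&(abs(q[...,1]-g[0])<26)&(q[...,0]>-45)&(q[...,0]<100)
        if s.sum()>10:
            Q=W[s];Q=Q[Q[:,2]>np.percentile(Q[:,2],60)-4];c,r=cv2.minEnclosingCircle(tor(Q,P[n]).astype(np.float32));print(nm,np.round(c,1),round(r,1),s.sum())
E
python3 s2.py w7 | sed -n '1p;$p'; python3 pads.py p7
```

```text
13.25 [556.3 -46.9  63. ] yaw -7.64 tilt [-6.6e-03  7.0e-04 -1.0e+00] [-13.36   2.54   6.32] 22.099009773743628 30.000717043876648
TCP in rack [-11.5   1.2]
side pads [(92, [82.4, 87.1]), (61, [83.4, 89.5]), (59, [84.4, 90.2])]
a [51.7 53.6] 14.5 66
b [18.7 -1.5] 54.0 406
e [ 55.8 -63.7] 21.1 207
scene pads [None, None, (32, [73.4, 87.0])]
a [56.3 62.1] 20.6 162
b [19.1 -1.2] 54.7 166
e [ 65.1 -53.1] 7.4 11
```

View pics/side_p7.png

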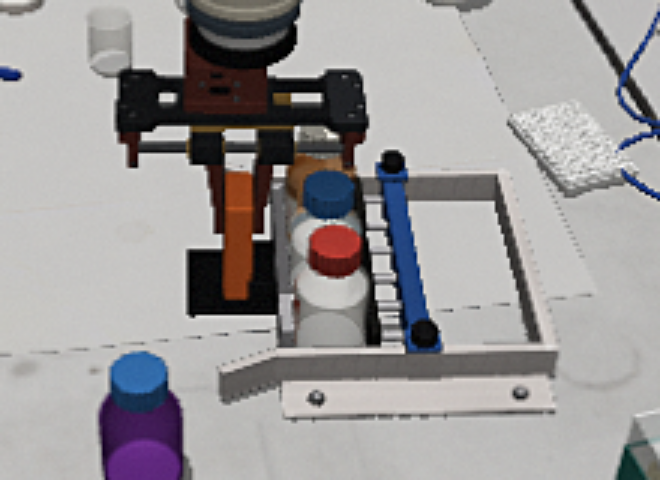

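The side view shows the red, blue and amber bottles in line behind the bar. All pads are pressed about 6 mm, and the rods to the blue bar at (385,270) are visible. About 6 mm more to go.

>>> jog_arm --commands '[[-1, [0, 0.01, 0], [0, 0, 0]], [-1, [0, 0.01, 0], [0, 0, 0]], [-1, [0, 0.01, 0], [0, 0, 0]], [-1, [0, 0.01, 0], [0, 0, 0]], [-1, [0, 0.01, 0], [0, 0, 0]], [-1, [0, 0.01, 0], [0, 0, 0]], [-1, [0, 0.01, 0], [0, 0, 0]]]'

```text
t: 14.1
ee_pos: [561.1, -47.6, 62.6]
orientation: [-2.358, -2.063, 0.012]
ft_force: [-18.6, 2.1, 8.2]
width: 21.8
grasp_force: 30.0
```

```bash
python3 s2.py w8 | sed -n '1p;$p'; python3 pads.py p8
```

```text
14.1 [561.1 -47.6  62.6] yaw -7.64 tilt [-0.0109  0.0013 -0.9999] [-18.61   2.06   8.17] 21.79935119759354 30.005863308906555
TCP in rack [-6.7  1.1]
side pads [(96, [87.1, 91.6]), (61, [88.2, 94.2]), (54, [89.8, 94.9])]
a [56.4 54.3] 14.8 79
b [23.3 -2.2] 54.1 397
e [ 60.1 -64.6] 19.5 208
scene pads [None, None, (39, [89.6, 93.3])]
a [60.9 59.5] 21.6 163
b [25.3  1.4] 54.8 170
e [ 69.9 -50.1] 7.5 11
```

>>> jog_arm --commands '[[-1, [0, 0.01, 0], [0, 0, 0]], [-1, [0, 0.008, 0], [0, 0, 0]], [-1, [0, 0, 0], [0, 0, 0]], [-1, [0, 0, 0], [0, 0, 0]], [-1, [0, 0, 0], [0, 0, 0]], [-1, [0, 0, 0], [0, 0, 0]], [-1, [0, 0, 0], [0, 0, 0]], [-1, [0, 0, 0], [0, 0, 0]], [-1, [0, 0, 0], [0, 0, 0]], [-1, [0, 0, 0], [0, 0, 0]]]'

```text
t: 15.25
ee_pos: [562.5, -47.8, 62.5]
orientation: [-2.358, -2.063, 0.012]
ft_force: [-18.6, 2.3, 8.9]
width: 21.9
grasp_force: 30.0
```

```bash
python3 s2.py w9 | sed -n '1p;$p'; python3 pads.py p9
```

```text
15.25 [562.5 -47.8  62.5] yaw -7.64 tilt [-0.0116  0.0013 -0.9999] [-18.59   2.28   8.91] 21.940631170172583 30.00632107257843
TCP in rack [-5.3  1.1]
side pads [(93, [86.1, 93.1]), (57, [90.0, 95.3]), (57, [90.4, 96.1])]
a [57.8 55.2] 15.9 82
b [25.5 -5.3] 54.0 394
e [ 60.1 -64.5] 19.4 205
scene pads [None, None, (40, [83.4, 92.7])]
a [63.2 60.9] 21.7 160
b [25.6  3.4] 55.6 170
```

Pads are pressed about 12-13 mm and held about 1 s. Easing off slowly.

>>> jog_arm --commands '[[-1, [0, -0.005, 0], [0, 0, 0]], [-1, [0, -0.005, 0], [0, 0, 0]], [-1, [0, -0.005, 0], [0, 0, 0]], [-1, [0, -0.005, 0], [0, 0, 0]], [-1, [0, -0.005, 0], [0, 0, 0]], [-1, [0, -0.005, 0], [0, 0, 0]], [-1, [0, -0.005, 0], [0, 0, 0]], [-1, [0, -0.005, 0], [0, 0, 0]], [-1, [0, -0.005, 0], [0, 0, 0]], [-1, [0, -0.005, 0], [0, 0, 0]]]'

```text
t: 16.4
ee_pos: [562.1, -47.7, 62.6]
orientation: [-2.363, -2.067, 0.003]
ft_force: [-4.4, 0.3, -6.1]
width: 21.7
grasp_force: 30.0
```

>>> jog_arm --commands '[[-1, [0, -0.005, 0], [0, 0, 0]], [-1, [0, -0.005, 0], [0, 0, 0]], [-1, [0, -0.005, 0], [0, 0, 0]], [-1, [0, -0.005, 0], [0, 0, 0]], [-1, [0, -0.005, 0], [0, 0, 0]], [-1, [0, -0.005, 0], [0, 0, 0]], [-1, [0, -0.005, 0], [0, 0, 0]], [-1, [0, -0.005, 0], [0, 0, 0]], [-1, [0, -0.005, 0], [0, 0, 0]], [-1, [0, -0.005, 0], [0, 0, 0]]]'

```text
t: 17.4
ee_pos: [559.1, -47.2, 63.5]
orientation: [2.364, 2.067, 0.002]
ft_force: [0.1, 1.4, -2.6]
width: 21.9
grasp_force: 30.0
```

>>> jog_arm --commands '[[-1, [0, -0.005, 0], [0, 0, 0]], [-1, [0, -0.005, 0], [0, 0, 0]], [-1, [0, -0.005, 0], [0, 0, 0]], [-1, [0, -0.005, 0], [0, 0, 0]], [-1, [0, -0.005, 0], [0, 0, 0]], [-1, [0, -0.005, 0], [0, 0, 0]], [-1, [0, -0.005, 0], [0, 0, 0]], [-1, [0, -0.005, 0], [0, 0, 0]], [-1, [0, -0.005, 0], [0, 0, 0]], [-1, [0, -0.005, 0], [0, 0, 0]]]'

```text
t: 18.4
ee_pos: [553.3, -46.5, 63.2]
orientation: [-2.365, -2.068, 0.0]
ft_force: [0.2, 0.4, -3.0]
width: 21.8
grasp_force: 30.0
```

```bash
python3 s2.py w10 | sed -n '1p;$p'; python3 pads.py p10
```

```text
18.4 [553.3 -46.5  63.2] yaw -7.65 tilt [-0.  0. -1.] [ 0.24  0.38 -3.03] 21.783556787342267 29.997619092464447
TCP in rack [-14.6   1.2]
side pads [(94, [84.8, 89.4]), (62, [86.3, 91.7]), (54, [87.0, 92.5])]
a [49.4 54.2] 14.2 57
b [17.9 -3.1] 57.4 398
e [ 56.8 -64.3] 19.6 208
scene pads [None, None, (27, [78.2, 89.0])]
a [57.8 62.5] 22.3 160
b [20.5  1.2] 58.5 180
e [ 64.1 -54.1] 11.5 20
```

Force is back to zero. The bottles stay against the pads, which are still partly pressed, and the bar has come clear. Backing off about 85 mm.

>>> jog_arm --commands '[[-1, [0, -0.01, 0], [0, 0, 0]], [-1, [0, -0.02, 0], [0, 0, 0]], [-1, [0, -0.04, 0], [0, 0, 0]], [-1, [0, -0.08, 0], [0, 0, 0]], [-1, [0, -0.15, 0], [0, 0, 0]], [-1, [0, -0.2, 0], [0, 0, 0]], [-1, [0, -0.2, 0], [0, 0, 0]], [-1, [0, -0.12, 0], [0, 0, 0]], [-1, [0, -0.05, 0], [0, 0, 0]], [-1, [0, 0, 0.01], [0, 0, 0]]]'

```text
t: 19.55
ee_pos: [467.0, -34.9, 62.4]
orientation: [2.364, 2.068, 0.0]
ft_force: [0.2, -0.3, -3.3]
width: 21.4
grasp_force: 30.0
```

>>> jog_arm --commands '[[-1, [0, 0, 0.006], [0, 0, 0]], [-1, [0, 0, 0], [0, 0, 0]], [-1, [0, 0, 0], [0, 0, 0]]]'

```text
t: 19.85
ee_pos: [467.8, -35.0, 61.6]
orientation: [2.364, 2.068, 0.001]
ft_force: [0.2, -0.2, -2.0]
width: 21.6
grasp_force: 30.0
```

```bash
python3 s2.py w11; python3 pads.py p11
```

```text
19.85 [467.8 -35.   61.6] yaw -7.65 tilt [ 6.e-04 -1.e-04 -1.e+00] [ 0.23 -0.23 -2.05] 21.56303155524277 29.997688829898834
handle in tool lo/hi [[-13.5 -10.6 -40.5]
 [ 14.7  -0.4 -38.1]
 [ 19.2  10.2  45.2]]
bar in tool 10323 [[-55.8  28.3  23.2]
 [ 47.4  36.6  56.4]
 [108.8  54.7  64. ]]
top edge: z vs x, y vs x slope [-1.67930820e-03  2.43562057e+01] [-7.22387408e-03  3.49433450e+01]
TCP in rack [-100.8    1.9]
side pads [(91, [85.0, 89.4]), (64, [86.0, 91.9]), (51, [87.5, 92.6])]
a [58.2 62.1] 20.3 215
b [58.  -1.1] 20.3 181
e [ 57.3 -64.1] 19.1 205
scene pads [None, None, (27, [78.2, 88.3])]
a [58.5 60.7] 20.6 160
b [58.4 -3.3] 19.4 124
e [ 57.9 -65.9] 20.7 124
```

View pics/side_p11.png

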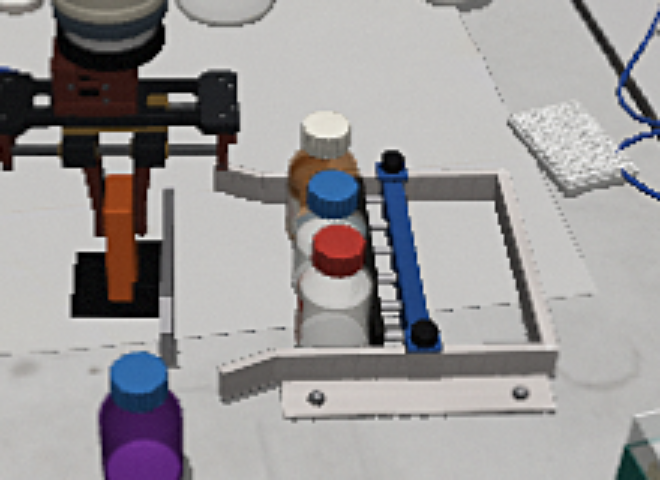

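The side view shows all three bottles standing in line against their pads, and the bar clear by about 90 mm. Setting it down and releasing.

>>> jog_arm --commands '[[-1, [0, 0, 0.005], [0, 0, 0]], [-1, [0, 0, 0], [0, 0, 0]], [-0.3, [0, 0, 0], [0, 0, 0]], [0, [0, 0, 0], [0, 0, 0]], [0.3, [0, 0, 0], [0, 0, 0]], [0.3, [0, 0, 0], [0, 0, 0]], [0.3, [0, 0, 0], [0, 0, 0]], [0.3, [0, 0, 0], [0, 0, 0]], [0.3, [0, 0, 0], [0, 0, 0]], [0.3, [0, 0, 0], [0, 0, 0]]]'

```text
t: 21.0
ee_pos: [467.1, -34.9, 61.1]
orientation: [2.365, 2.068, -0.0]
ft_force: [0.0, 0.2, 0.5]
width: 57.0
grasp_force: 0.0
```

>>> jog_arm --commands '[[0.3, [0, 0, -0.05], [0, 0, 0]], [0.3, [0, 0, -0.1], [0, 0, 0]], [0.3, [0, 0, -0.2], [0, 0, 0]], [0.3, [0, 0, -0.3], [0, 0, 0]], [0.3, [0, 0, -0.3], [0, 0, 0]], [0.3, [0, 0, -0.2], [0, 0, 0]], [0.3, [0, 0, -0.1], [0, 0, 0]], [0.3, [0, 0, 0], [0, 0, 0]], [0.3, [0, 0, 0], [0, 0, 0]]]'

```text
t: 21.9
ee_pos: [466.7, -34.9, 185.7]
orientation: [-2.364, -2.068, 0.0]
ft_force: [-0.6, 1.2, 0.2]
width: 57.4
grasp_force: 0.0
```

```bash
python3 s2.py w12|head -1; python3 pads.py p12
```

```text
21.9 [466.7 -34.9 185.7] yaw -7.65 tilt [-4.e-04  0.e+00 -1.e+00] [-0.61  1.17  0.17] 57.35759288268802 0.0
side pads [(95, [84.8, 89.6]), (62, [86.3, 92.0]), (51, [87.2, 92.6])]
a [56.9 62.6] 20.0 217
b [56.8 -1.5] 19.8 183
e [ 57.1 -63.5] 19.9 201
scene pads [None, None, (30, [78.3, 88.0])]
a [59.7 61.4] 21.9 167
b [57.7 -3.1] 21.8 122
e [ 58.5 -66.3] 21.0 119Traceback (most recent call last):
  File "s2.py", line 5, in <module>
    q=T[m];print("handle in tool lo/hi",np.percentile(q,[2,50,98],axis=0).round(1))
                                        ~~~~~~~~~~~~~^^^^^^^^^^^^^^^^^^^^
    return _quantile_unchecked(
        a, q, axis, out, overwrite_input, method, keepdims, weights)
    return _ureduce(a,
                    func=_quantile_ureduce_func,
    ...<5 lines>...
                    overwrite_input=overwrite_input,
                    method=method)
    r = func(a, **kwargs)
    result = _quantile(arr,
                       quantiles=q,
    ...<2 lines>...
                       out=out,
                       weights=wgt)
    slices_having_nans = np.isnan(arr[-1, ...])
                                  ~~~^^^^^^^^^
IndexError: index -1 is out of bounds for axis 0 with size 0
```

View pics/w12.png

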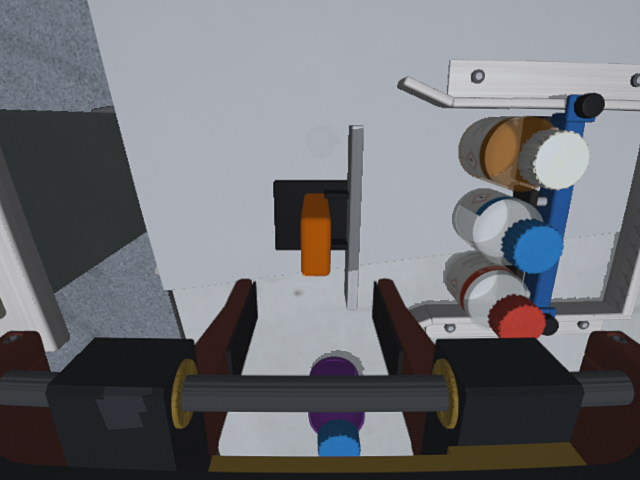

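The straightedge stands free, with its bar at column 355 and handle at (315,235). The three bottles stand in the rack against their pads, and the gripper touches nothing.

```bash
python3 -c "from workcell import close_job;print(close_job())"
```

```text
the job is handed in; nothing more can be done
None
```

The job is handed in at about 22 s. All three bottles were pressed about 12–13 mm into their pads and held for about 1 s. They now stand in the rack still touching the pads, with the straightedge standing about 9 cm back and no contact made with the flask, beaker or timer.

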